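Empty the chip tray, then index the dividing plate three clicks and hold it

TASK

The next petal of the rosette is due on the dividing fixture: first clear the waste by picking up the chip tray with the wooden grip block, tipping all four offcuts into the scrap box and setting the empty tray back down flat on the bench. Then let go of it, grip the black wing knob firmly and turn it clockwise, seen from above, exactly three clicks (an eighth of a turn), neither past the third stop nor backwards. Finish while still gripping the knob at the third stop, so that it cannot slip while the carver cuts, and leave the oil can, the awl and the wedge where they are.

Things in the scene. Friction and masses are not known exactly. Their poses are not given: they have to be found in the camera images.
- knob_grip (a point): Where to grip the wing knob: on its vertical turning axis, 91 mm above the bench, 12 mm below the knob's top. The wing is a black bar 64 mm long (point x axis), 14 mm wide (y) and 28 mm high; below it a hub 24 mm across, then, 56 mm above the bench, the top of the pinned steel index plate, 91 mm across. Turns with the knob.
- wing_knob_turn (a joint): Angle of wing knob and index plate, rad: 0 at the start, growing clockwise seen from above. A sprung roller drops between 24 rim pins: a stop every 15 degrees (0.262), the third at 0.785. Passing a click takes 0.2 to 0.25 N m; it then snaps into the next stop and stays there if let go. Hard stops at -0.9 and 3.0. The blank is geared 1:1 to the knob, and turns the other way.
- wing_knob: The wing knob with its index plate: origin on the turning axis, 46 mm above the bench (underside of the plate), 45 mm below point knob_grip; same axes as that point.
- fixture: Dividing fixture, bolted down: base 120 x 284 mm, grey gear body up to 42 mm high. Origin at the underside's centre, y along its long side. At y = -75 mm the index plate and wing knob; at y = +75 mm a 94 mm faceplate with three jaws and a 60 mm round white-topped blank, top 90 mm above the bench; between them the roller's guide block, up to 62 mm.
- chip_tray: Loose sheet-metal chip tray, 135 mm long (x), 105 mm wide (y), 3 mm floor, side walls 20 mm high (10 mm for the last 25 mm at the lip), back wall 22 mm; about 0.25 kg. Origin at the underside's centre, x towards the grip, z up. The -x end is an open lip, level with the floor, over which the offcuts slide once it is tipped 30 to 40 degrees.
- tray_grip (a point): Where to grip the tray: centre of its wooden grip block on the back wall, 73.5 mm from the tray's origin along +x and 50 mm above its underside. The block is 18 mm thick (tray x), 60 mm wide (tray y) and reaches from 16 to 64 mm above the underside. Same axes as the tray.
- tray_lip (a point): Middle of the tray's open lip edge, on the floor's upper side (x = -67.5 mm, z = 3 mm in the tray). Same axes as the tray.
- scrap_box: Open wooden scrap box, fixed on the bench, 145 mm (x) x 150 mm (y) outside, 75 mm high, walls and floor 8 mm. Origin at the underside's centre, z up.
- oil_can: Red oil can, 64 mm diameter, 151 mm high with its spout, standing upright; origin at the underside's centre. A bystander.
- awl: Awl with a wooden handle, 39 x 122 x 32 mm, lying on the bench; origin below its centre. A bystander.
- wedge: Wooden wedge, 102 x 42 x 24 mm, lying on the bench; origin at the underside's centre. A bystander.
- offcut_0: Loose wooden offcut, 32 x 22 x 20 mm, lying in the tray; about 22 g; origin at the centre of its underside.
- offcut_1: Loose wooden offcut, 26 x 24 x 18 mm, lying in the tray; about 22 g; origin at the centre of its underside.
- offcut_2: Loose wooden offcut, 36 x 18 x 17 mm, lying in the tray; about 22 g; origin at the centre of its underside.
- offcut_3: Loose wooden offcut, 24 x 22 x 22 mm, lying in the tray; about 22 g; origin at the centre of its underside.

How it is judged:
By the outcome, as a careful person would: the job done as asked, in the order asked, and still so for the second after the job is handed in, while the arm keeps its last pose, push and grip.
It also fails if it takes over 61 s, if anything falls off the work surface, if the arm or the gripper's body presses on something with over 40 N, if the wrist force passes 120 N, or if a joint passes its speed limit or range.

ROBOT

A 6-joint arm with a two-finger parallel gripper is mounted at the origin on a cart in front of the work surface, level with it; the furniture and walls round the work are solid. World frame = base frame: x ahead of the robot, y to its left, z up, the work surface at z = 0. Lengths are in m, angles in rad, forces in N, time in s.
With the tool pointing down it reaches from about 0.375 to 0.9 m from the base axis. Payload 3.1 kg.
Tool frame: the origin (TCP) lies between the finger pads; the fingertips stand manip.finger_overhang ahead of it and the grasp point (between the pads) lies 5 mm behind it (manip.finger_overhang is the distance from the TCP to the fingertips, in m); z points along the fingers, y is the line along which they close (so a half turn about z gives the same grasp; the last joint's range is limited). The gripper opens to 85 mm and grips with 20 to 120 N. Pads are 22 mm wide; open, the fingers measure 114 mm over their backs; the gripper's body (76 mm by 85 mm) begins 54 mm behind the grasp point. The pads swing forward as they close: fully open they stand 13 mm farther back than shut.
Start: joints at [1.038, 0.527, 1.433, -0, 1.181, -0.178], TCP at [0.216, 0.586, 0.245] pointing down, gripper open.
Joint ranges: [-3.08, 3.08], [-0.75, 2.2], [0.22, 2.44], [-1.43, 4.57], [0, 2.65], [-2.85, 2.85]. Speed limits (rad/s): [2.79, 2.79, 3.14, 3.14, 3.14, 3.14].

INTERFACE

Orientations are given as a unit quaternion [x, y, z, w].
In Python, from station import manip gives the robot as it stands.
- The arm moves only by the tool drive_tool, never from a script. Its argument "plan" is a list of rows, each a list of 7 numbers: the shift along the tool's x, y, z in m, then the turn, a rotation vector about the tool's x, y, z in degrees, then the opening, from -1 (shut) to 1 (fully open). In form: [[x, y, z, wx, wy, wz, gripper], ...]. A call has 1 to 10 rows; each row shifts and turns the commanded pose from where the row before left it, along the tool's axes as they then stand; what a row does not reach is not made up. A row lasts 1/10 s, in which the tool goes at most 50 mm and 8.59 degrees, less where a joint would pass 70% of its speed; a pose out of reach is approached as far as the arm can. A call is refused whole if a number of a shift passes 0.05 or a number of a turn 8.59, either way. A call with a gripper value outside its range is refused whole. The fingers move at their own pace and stop on an object; "newtons" is the grip in N (left out, the last holds). Time passes only in rows, so rows that do not move let the fingers close. It gives the time, the measured TCP pose, the force, the opening and the grip force at its end, in the units of the state.
- manip.sense(): the state, without advancing time (a new reading comes with each control period).
- manip.snapshot(name): name is "scene" or "top"; returns a dict with "image" (420x560x3 uint8, red, green, blue), "z_map" (420x560 float32, m along the optical axis (not along the pixel's ray), 0 where there is no reading), "fov_y" (degrees; the focal length in pixels is half the picture's height over the tangent of half this angle, whatever the lens; pixels are square), "cx", "cy" (the principal point, pixels), "extrinsics" (4x4, takes a point from camera to world coordinates). Camera axes: x right, y up, looking along -z (the intrinsics and any distortion apply to the point x, -y, -z); pixel columns grow to the right and rows downward; lengths in m; the calibration is good to about 2 mm. A picture is of the moment at which its call begins.
- manip.sign_off(): hands the job in; it is judged then, once.
The state is a dict: "t": time; "q": joint angles; "qd": joint speeds; "tau": joint torques, N m; "tcp_pos": TCP position; "tool_rot": TCP orientation; "force": force on the tool from outside, world axes, zero at the start; "ft_torque": the same for the moment, N m; "finger_gap": opening from 0.0 (shut) to 1.0 (fully open); "gripper_force": force on a finger pad.
Only numpy, scipy, OpenCV 4.12 (cv2) and the standard library are available. Lean on these libraries where they do the work, as an engineer would, in place of code of your own. Each camera call takes 0.05 s, during which the arm holds its last target. There are 200 camera calls.

## Working session

There is one attempt and no reset: what is moved stays moved. The work goes in short steps, Python scripts to look and compute and a tool call to move; the robot and the scene stay as the last step left them, time stands still between calls to the robot, and variables do not carry over. Pictures are saved under pics/ and viewed, at most 10 in all, crops included, and the job is handed in when it is done.

Besides the shell and the picture viewer there is one more tool, called after ">>>" as name(argument=value, ...) on one line, values as JSON. drive_tool: Moves the arm, as the interface text tells. Its arguments: {"type":"object","properties":{"plan":{"type":"array"},"newtons":{"type":"number"}},"required":["plan"]}

```bash
mkdir -p pics; python3 - <<'E'
from station import manip
import numpy as np,cv2
print(manip.sense(), manip.finger_overhang)
for n in("scene","top"):
    s=manip.snapshot(n); cv2.imwrite(f"pics/{n}0.png",cv2.resize(s["image"][...,::-1],(800,600),interpolation=cv2.INTER_CUBIC))
    np.savez(f"pics/{n}0.npz",**s); print({k:v for k,v in s.items() if k not in("image","z_map")})
E
```

```text
{'t': 0.0, 'q': array([ 1.03850145e+00,  5.28479526e-01,  1.43390441e+00,  1.55042501e-05,
        1.18140153e+00, -1.78499876e-01]), 'qd': array([ 0.00034303, -0.00107489, -0.00016032, -0.00046111, -0.00113938,
       -0.00034698]), 'tau': array([-1.09736149e-03, -4.42348337e+01, -1.78023416e+01, -2.92603017e-04,
        8.63272900e-03, -5.68274302e-06]), 'tcp_pos': array([0.21615157, 0.5857002 , 0.24432471]), 'tool_rot': array([ 1.75979139e-01,  9.84393286e-01, -1.02539599e-03, -3.88229482e-04]), 'force': array([0.21301248, 1.04788412, 0.84575654]), 'ft_torque': array([ 0.06408778, -0.01340887,  0.05572195]), 'gripper_force': 0.0, 'finger_gap': 1.0010274001288468} 0.014
{'fov_y': 51.73169461914718, 'cx': 289.22692220675077, 'cy': 217.74803297145053, 'extrinsics': array([[ 0.86661056,  0.22584716, -0.44494854,  0.00687596],
       [-0.49894852,  0.38141159, -0.77818737, -0.8409238 ],
       [-0.00604288,  0.8963918 ,  0.44322141,  0.59568271],
       [ 0.        ,  0.        ,  0.        ,  1.        ]])}
{'fov_y': 52.89897891855853, 'cx': 281.99248822055944, 'cy': 205.12839487454605, 'extrinsics': array([[-0.00774095,  0.98116489, -0.19301696,  0.27241305],
       [-0.99995688, -0.00858544, -0.00353911,  0.04889928],
       [-0.00512959,  0.19298124,  0.98118904,  1.24072519],
       [ 0.        ,  0.        ,  0.        ,  1.        ]])}
```

View pics/top0.png

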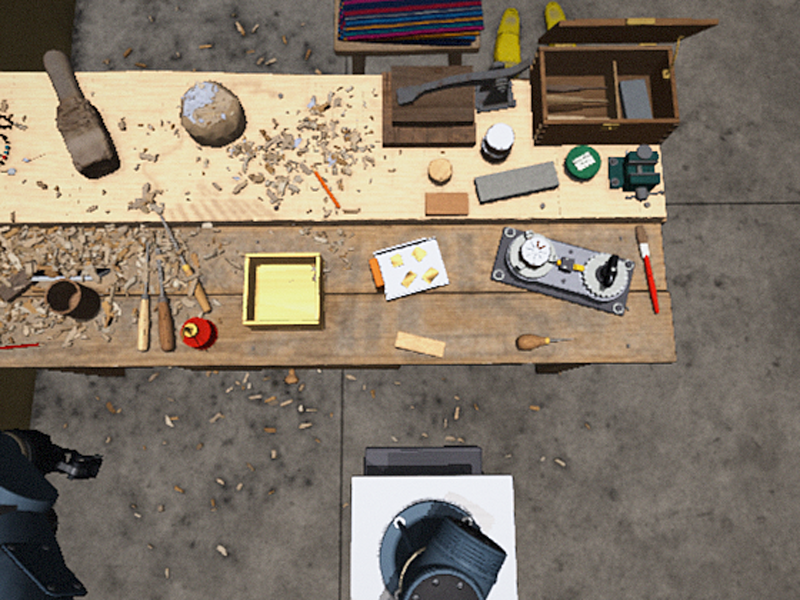

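View pics/scene0.png

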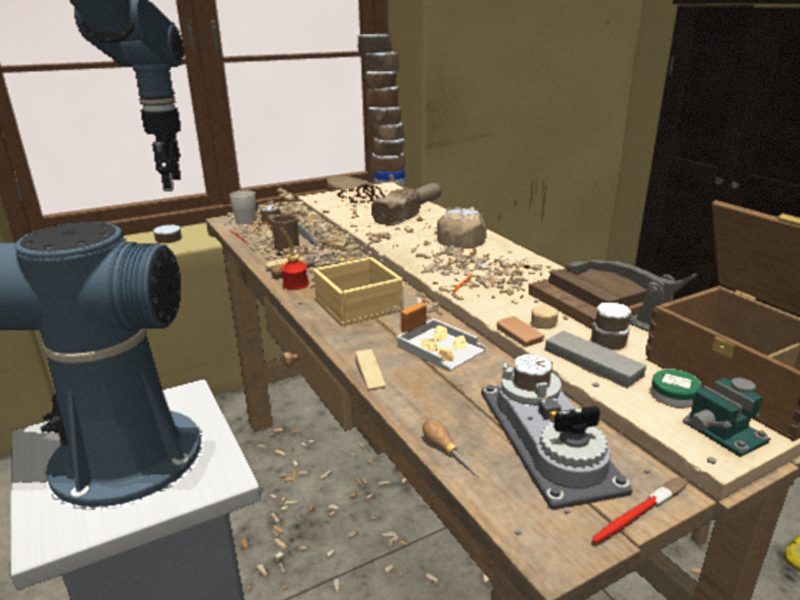

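The top view (800x600) shows the box at about (283,290), the tray at (412,268) with its orange grip on the left (+y) at (377,275), the fixture at (563,270) with the knob at (607,268), the wedge at (420,344), the awl at (540,342) and the oil can at (198,333). The scene view agrees. Next come enlarged crops with the measured world coordinates.

```bash
cat > h.py <<'E'
import numpy as np
def cloud(s):
    z=np.asarray(s["z_map"],float); H,W=z.shape; f=H/2/np.tan(np.radians(float(s["fov_y"]))/2)
    v,u=np.mgrid[:H,:W]; P=np.stack([(u-s["cx"])/f*z,-(v-s["cy"])/f*z,-z],-1)
    E=s["extrinsics"]; w=P@E[:3,:3].T+E[:3,3]; w[z==0]=np.nan; return w
E
python3 - <<'E'
from h import *
import cv2
t=dict(np.load("pics/top0.npz"));s=dict(np.load("pics/scene0.npz"))
ct,cs=cloud(t),cloud(s)
# crops
a=t["image"][160:215,250:325,::-1]; b=t["image"][150:225,340:450,::-1]; c=s["image"][210:265,270:345,::-1]; d=s["image"][240:355,330:450,::-1]
R=lambda x:cv2.resize(x,(400,300),interpolation=cv2.INTER_CUBIC)
cv2.imwrite("pics/crop1.png",np.vstack([np.hstack([R(a),R(b)]),np.hstack([R(c),R(d)])]))
def rect(m,name):
    p=m[:, :2].astype(np.float32); print(name,len(p),cv2.minAreaRect(p),"zr",m[:,2].min(),np.median(m[:,2]),m[:,2].max())
import colorsys
for nm,c,S in(("top",ct,t),("scene",cs,s)):
    hsv=cv2.cvtColor(S["image"],cv2.COLOR_RGB2HSV); h,sa,va=[hsv[...,i].astype(int) for i in range(3)]
    X,Y,Z=c[...,0],c[...,1],c[...,2]
    ben=(X>.35)&(X<.65)&(Y>-.45)&(Y<.45)
    print("bench",np.nanmedian(Z[(X>.4)&(X<.6)&(Y>-.15)&(Y<.2)]))
    rect(c[ben&(Y>.05)&(Y<.35)&(Z>.066)&(Z<.085)],nm+" boxrim")
    rect(c[ben&(abs(Y)<.14)&(Z>.045)&(Z<.08)&(sa>100)],nm+" grip")
    rect(c[ben&(Y<.1)&(Y>-.13)&(Z>.012)&(Z<.03)&(X>.43)],nm+" traywalls")
    rect(c[ben&(Y<-.15)&(Z>.097)&(Z<.112)],nm+" knobtop")
    rect(c[ben&(Y<-.15)&(Z>.052)&(Z<.060)],nm+" plate")
    rect(c[ben&(Y<-.1)&(Y>-.3)&(Z>.085)&(Z<.094)&(va>150)],nm+" blank")
E
```

```text
bench 0.0007084077827911317
top boxrim 467 ((0.5133251547813416, 0.22320319712162018), (0.2546250522136688, 0.1460506021976471), 89.260498046875) zr 0.06600159101429282 0.07442417914274801 0.08296354033867814
top grip 128 ((0.547855019569397, 0.10796470940113068), (0.06143848970532417, 0.01702132262289524), 15.616093635559082) zr 0.04679347955477642 0.06372419431871978 0.0687472269141216
top traywalls 394 ((0.560050904750824, 0.010996505618095398), (0.1644713282585144, 0.22588708996772766), 31.298959732055664) zr 0.012091630528479946 0.020586540872822745 0.02806560704049854
top knobtop 119 ((0.5382874608039856, -0.35010862350463867), (0.01573430374264717, 0.06281828135251999), 72.3849105834961) zr 0.09725572523061432 0.10287251950572296 0.10961126087087925
top plate 830 ((0.5598534941673279, -0.27773183584213257), (0.2401987910270691, 0.09359055012464523), 72.31693267822266) zr 0.05202922410385469 0.05658927525541724 0.059976732980141056
top blank 279 ((0.5817594528198242, -0.20836108922958374), (0.05466238409280777, 0.05428168177604675), 51.92268371582031) zr 0.08526364084162297 0.0
[... 488 characters left out ...]
39893341), (0.18354767560958862, 0.13576968014240265), 20.775184631347656) zr 0.012006036321237423 0.019966351747545907 0.02988417545813593
scene knobtop 213 ((0.5399930477142334, -0.35331064462661743), (0.01583484560251236, 0.06481536477804184), 72.00577545166016) zr 0.09702780502774849 0.10328546923304549 0.10753265022257136
scene plate 1122 ((0.5597970485687256, -0.28183627128601074), (0.2373303920030594, 0.09310007840394974), 73.21179962158203) zr 0.05201408209163105 0.05749204949807918 0.05999817227979243
scene blank 291 ((0.582246720790863, -0.20997217297554016), (0.05740815028548241, 0.05485916510224342), 7.96835994720459) zr 0.08675242033799413 0.09160947337674652 0.09393610660334306
```

View pics/crop1.png

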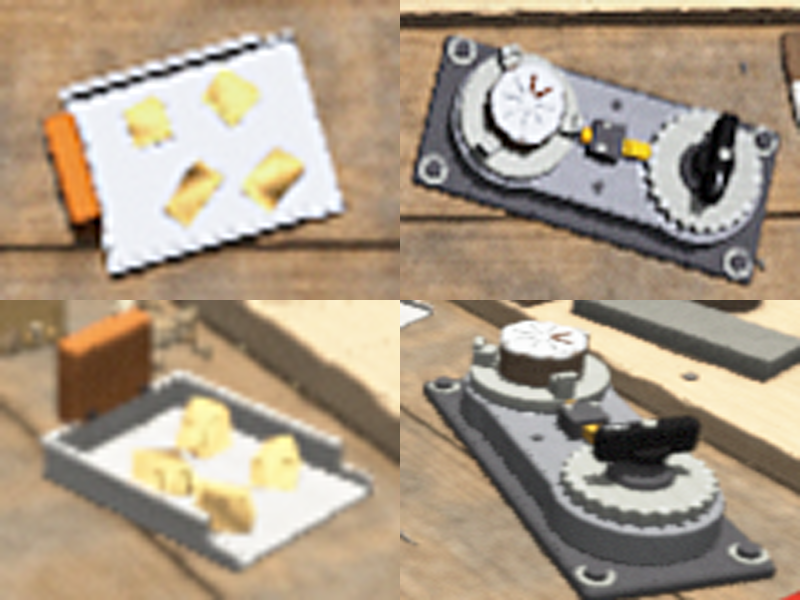

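The crops show the orange grip on the tray's +y end (top-left panel, about (72,165)), the four offcuts spread over the floor, and the wing pointing from upper right to lower left. My estimates:
- **Grip:** (0.548, 0.106), tray yaw about 105°.
- **Knob axis:** (0.539, -0.352), wing heading about 162°.

I'll approach the tray first.

>>> drive_tool(plan=[[0,0,0,0,0,-7,1],[0,0,0,0,0,-7,1],[0,0,0,0,0,-7,1],[0,0,0,0,0,-7,1],[0,0,0,0,0,-7,1],[-0.013,-0.037,0,0,0,0,1],[-0.013,-0.037,0,0,0,0,1],[-0.013,-0.037,0,0,0,0,1],[-0.013,-0.037,0,0,0,0,1],[-0.013,-0.037,0,0,0,0,1]])

```text
t: 1.1
tcp_pos: [0.3268, 0.4224, 0.2449]
tool_rot: [-0.128, 0.992, -0.0, -0.0]
force: [0.7, -0.5, 0.4]
finger_gap: 1.0
gripper_force: 0.0
```

```bash
cat >> h.py <<'E'
from scipy.spatial.transform import Rotation as R
def todo(s,pos,head,tilt=0):
    """turn (deg, tool axes) and then shift (mm, tool axes after the turn) to a pose: tool y at heading, tool tilted about its x"""
    h=np.radians(head); y=np.array([np.cos(h),np.sin(h),0]); z=np.array([0,0,-1.]); T=R.from_matrix(np.stack([np.cross(y,z),y,z],1))*R.from_rotvec([tilt,0,0],degrees=True)
    C=R.from_quat(s["tool_rot"]); print("t",round(s["t"],2),"tcp",s["tcp_pos"].round(4),"turn",(C.inv()*T).as_rotvec(degrees=True).round(1),"shift mm",(1e3*T.inv().apply(np.array(pos)-s["tcp_pos"])).round(1),"q",s["q"].round(2),"gap",round(s["finger_gap"],3),"gf",round(s["gripper_force"],1),"F",s["force"].round(1))
E
python3 - <<'E'
from h import *; import cv2
from station import manip
todo(manip.sense(),[.548,.1065,.13],105)
for n in("top","scene"):
    c=cloud(dict(np.load(f"pics/{n}0.npz"))); X,Y,Z=c[...,0],c[...,1],c[...,2]
    m=(X>.38)&(X<.62)&(Y>.13)&(Y<.31)&(Z>.068)&(Z<.085); print(n,"box",cv2.minAreaRect(c[m][:,:2].astype(np.float32)))
    m=(X>.38)&(X<.62)&(Y>.31)&(Y<.46)&(Z>.04)&(Z<.2); print(n,"can",c[m].mean(0))
E
```

```text
t 1.1 tcp [0.3268 0.4224 0.2449] turn [-0.  -0.  -0.2] shift mm [-132.  -362.4  114.9] q [ 0.7   0.41  1.66 -0.    1.08 -1.13] gap 1.0 gf 0.0 F [ 0.7 -0.5  0.4]
top box ((0.5137908458709717, 0.2651625871658325), (0.09000720828771591, 0.14542332291603088), 89.86058807373047)
top can [0.49917059 0.37600798 0.06348889]
scene box ((0.5155321955680847, 0.2616276144981384), (0.1469913274049759, 0.09497600793838501), 0.4433705508708954)
scene can [0.50424393 0.37026143 0.06039315]
```

>>> drive_tool(plan=[[-0.013,-0.036,0.005,0,0,0,1],[-0.013,-0.036,0.005,0,0,0,1],[-0.013,-0.036,0.005,0,0,0,1],[-0.013,-0.036,0.005,0,0,0,1],[-0.013,-0.036,0.01,0,0,0,1],[-0.013,-0.036,0.01,0,0,0,1],[-0.013,-0.036,0.01,0,0,0,1],[-0.013,-0.036,0.01,0,0,0,1],[-0.014,-0.037,0.01,0,0,0,1],[-0.014,-0.037,0.01,0,0,0,1]])

```text
t: 2.1
tcp_pos: [0.5466, 0.1059, 0.1646]
tool_rot: [-0.128, 0.992, 0.0, -0.0]
force: [0.1, 1.0, 0.2]
finger_gap: 0.999
gripper_force: 0.0
```

```bash
python3 - <<'E'
from h import *
from station import manip
todo(manip.sense(),[.548,.1065,.045],105)
E
```

```text
t 2.1 tcp [0.5466 0.1059 0.1646] turn [ 0.  -0.  -0.3] shift mm [ -1.5   0.2 119.6] q [-0.01  0.55  1.68  0.    0.91 -1.84] gap 0.999 gf 0.0 F [0.1 1.  0.2]
```

>>> drive_tool(plan=[[0,0,0.02,0,0,0,1],[-0.001,0,0.03,0,0,0,1],[0,0,0.03,0,0,0,1],[0,0,0.02,0,0,0,1],[0,0,0.01,0,0,0,1],[0,0,0.01,0,0,0,1],[0,0,0,0,0,0,1]])

```text
t: 2.8
tcp_pos: [0.5466, 0.1076, 0.0445]
tool_rot: [-0.128, 0.992, 0.0, -0.001]
force: [-0.3, 0.3, 0.7]
finger_gap: 1.0
gripper_force: 0.0
```

>>> drive_tool(plan=[[0,0,0,0,0,0,-1],[0,0,0,0,0,0,-1],[0,0,0,0,0,0,-1],[0,0,0,0,0,0,-1],[0,0,0,0,0,0,-1],[0,0,0,0,0,0,-1],[0,0,0,0,0,0,-1],[0,0,0,0,0,0,-1]], newtons=60)

```text
t: 3.6
tcp_pos: [0.5476, 0.1075, 0.046]
tool_rot: [-0.128, 0.992, -0.0, 0.001]
force: [-0.8, -0.1, 5.9]
finger_gap: 0.201
gripper_force: 59.8
```

```bash
python3 - <<'E'
from h import *; import cv2
from station import manip
todo(manip.sense(),[.548,.1065,.045],105)
s=manip.snapshot("scene"); cv2.imwrite("pics/g1.png",cv2.resize(s["image"][150:300,200:400,::-1],(800,600),interpolation=cv2.INTER_CUBIC))
E
```

```text
t 3.6 tcp [0.5476 0.1075 0.046 ] turn [-0.   0.1 -0.3] shift mm [-0.1 -1.1  1. ] q [-0.01  0.74  1.74 -0.    0.66 -1.83] gap 0.201 gf 59.8 F [-0.8 -0.1  5.9]
```

View pics/g1.png

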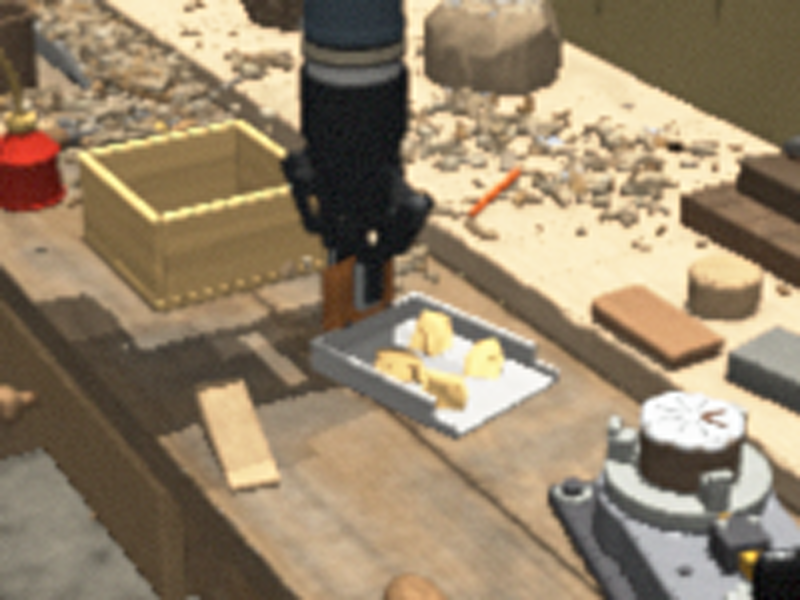

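The pads hold the orange block at (360,290), the tray is flat and all four offcuts lie inside it. I'll lift gently with the lip slightly raised.

>>> drive_tool(plan=[[0,0,-0.005,0,0,0,-1],[0,0,-0.01,0,0,0,-1],[0,0,-0.02,0,0,0,-1],[0,0,-0.025,2,0,0,-1],[0,0,-0.03,2,0,0,-1],[0,0,-0.03,2,0,0,-1],[0,0,-0.03,2,0,0,-1],[0,0,-0.025,0,0,0,-1],[0,0,-0.02,0,0,0,-1],[0,0,-0.01,0,0,0,-1]])

```text
t: 4.65
tcp_pos: [0.5436, 0.1217, 0.2515]
tool_rot: [-0.128, 0.989, -0.069, 0.01]
force: [0.7, 0.4, -3.2]
finger_gap: 0.201
gripper_force: 58.8
```

```bash
python3 - <<'E'
from h import *
from station import manip
todo(manip.sense(),[.61,.305,.24],15,0)
E
```

```text
t 4.65 tcp [0.5436 0.1217 0.2515] turn [-6.2  6.4 89.6] shift mm [159.9 111.6  11.5] q [ 0.09  0.43  1.6  -0.16  1.09 -1.67] gap 0.201 gf 58.8 F [ 0.7  0.4 -3.2]
```

>>> drive_tool(plan=[[0,0,0,0,0.6,4,-1],[0,0,0,0,1,7,-1],[0,0,0,0,1.1,8,-1],[0,0,0,0,1.1,8,-1],[0,0,0,0,1.1,8,-1],[0,0,0,0,1.1,8,-1],[0,0,0,0,1.1,8,-1],[0,0,0,0,1.1,8,-1],[0,0,0,0,1.1,8,-1],[0,0,0,0,1.1,8,-1]])

```text
t: 5.65
tcp_pos: [0.543, 0.121, 0.2487]
tool_rot: [0.509, 0.858, -0.061, -0.035]
force: [0.2, -0.2, -3.4]
finger_gap: 0.199
gripper_force: 58.8
```

>>> drive_tool(plan=[[0,0,0,0,1.1,8,-1],[0,0,0,0,0.7,5,-1],[0.005,0.003,0,0,0.3,2,-1],[0.01,0.007,0,0,0,0,-1],[0.02,0.014,0,0,0,0,-1],[0.025,0.018,0,0,0,0,-1],[0.03,0.02,0,0,0,0,-1],[0.03,0.02,0,0,0,0,-1],[0.025,0.018,0,0,0,0,-1],[0.015,0.01,0,0,0,0,-1]])

```text
t: 6.65
tcp_pos: [0.611, 0.3058, 0.2326]
tool_rot: [0.614, 0.786, -0.055, -0.042]
force: [0.0, -0.4, -2.7]
finger_gap: 0.203
gripper_force: 58.8
```

```bash
python3 - <<'E'
from h import *; import cv2
from station import manip
todo(manip.sense(),[.61,.305,.215],15,0)
s=manip.snapshot("scene"); np.savez("pics/s2.npz",**s);cv2.imwrite("pics/g2.png",cv2.resize(s["image"][100:280,170:410,::-1],(800,600),interpolation=cv2.INTER_CUBIC))
E
```

```text
t 6.65 tcp [0.611  0.3058 0.2326] turn [-7.9  0.  -1. ] shift mm [-0.5 -1.1 17.6] q [0.3  0.68 1.18 0.01 1.42 0.05] gap 0.203 gf 58.8 F [ 0.  -0.4 -2.7]
```

View pics/g2.png

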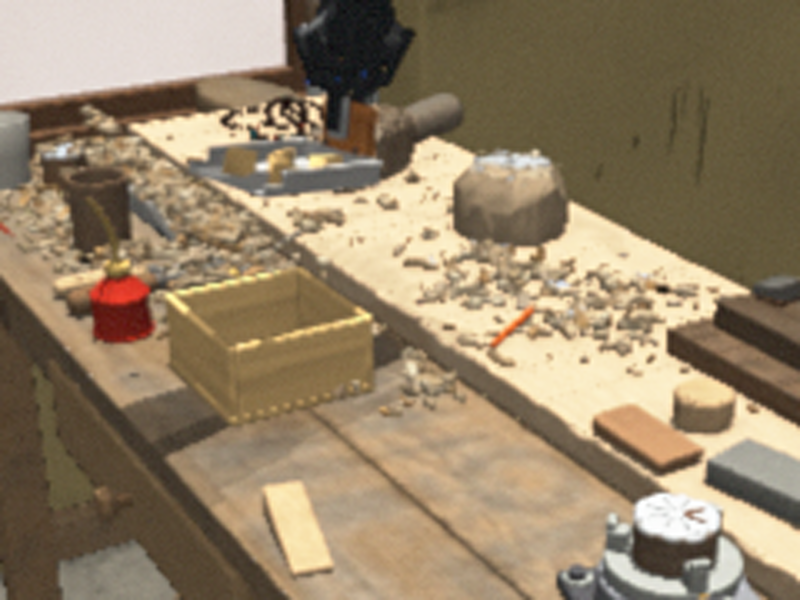

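The tray is up with its lip toward the robot and the offcuts aboard; in this crop the box is at (270,345). I'll lower it, tip partway and check the box's extent.

>>> drive_tool(plan=[[0,0,0.008,-2,0,0,-1],[0,0,0.01,-4,0,0,-1],[0,0,0,-6,0,0,-1],[0,0,0,-6,0,0,-1],[0,0,0,-6,0,0,-1],[0,0,0,-4,0,0,-1],[0,0,0,0,0,0,-1]])

```text
t: 7.4
tcp_pos: [0.6049, 0.3016, 0.2143]
tool_rot: [0.607, 0.776, 0.134, 0.107]
force: [-1.2, 0.3, -2.9]
finger_gap: 0.203
gripper_force: 59.1
```

```bash
python3 - <<'E'
from h import *; import cv2
from station import manip
s=manip.sense(); todo(s,[.61,.305,.215],15,-45)
C=R.from_quat(s["tool_rot"]); print("lip",[(s["tcp_pos"]+C.apply([a,-.141,.042])).round(3) for a in(-.05,0,.05)])
for n in("top","scene"):
    c=cloud(dict(np.load(f"pics/{n}0.npz"))); X,Y,Z=c[...,0],c[...,1],c[...,2]
    m=(X>.4)&(X<.62)&(Y>.2)&(Y<.385)&(Z>.069)&(Z<.081); print(n,"box",c[m].min(0),c[m].max(0))
E
```

```text
t 7.4 tcp [0.6049 0.3016 0.2143] turn [-25.3   0.7  -0.8] shift mm [2.  4.6 3.6] q [ 0.31  0.53  1.59 -0.04  0.68  0.09] gap 0.203 gf 59.1 F [-1.2  0.3 -2.9]
lip [array([0.502, 0.224, 0.127]), array([0.49 , 0.273, 0.127]), array([0.478, 0.321, 0.127])]
top box [0.44101148 0.22006463 0.06910725] [0.58727703 0.37056571 0.08082389]
scene box [0.44242255 0.21412973 0.06906583] [0.58879725 0.36904671 0.07932757]
```

>>> drive_tool(plan=[[0.008,0.009,0.003,0,0,0,-1],[0.008,0.01,0.004,0,0,0,-1],[0,0,0,-3,0,0,-1],[0,0,0,-3,0,0,-1],[0,0,0,-3,0,0,-1],[0,0,0,-3,0,0,-1],[0,0,0,-3,0,0,-1],[0,0,0,-3,0,0,-1],[0,0,0,-3,0,0,-1],[0,0,0,-3,0,0,-1]])

```text
t: 8.4
tcp_pos: [0.6277, 0.32, 0.2163]
tool_rot: [0.578, 0.734, 0.278, 0.226]
force: [-0.6, -0.7, -1.6]
finger_gap: 0.199
gripper_force: 59.5
```

>>> drive_tool(plan=[[0,0,0,-1,0,0,-1],[0,0,0,0,0,0,-1],[0,0,0,0,0,0,-1],[0,0,0,0,0,0,-1],[0,0,0,0,0,0,-1],[0,0,0,0,0,0,-1]])

```text
t: 9.0
tcp_pos: [0.6266, 0.3194, 0.2169]
tool_rot: [0.576, 0.731, 0.284, 0.231]
force: [-0.1, -0.5, -2.0]
finger_gap: 0.198
gripper_force: 59.5
```

```bash
python3 - <<'E'
from h import *; import cv2
from station import manip
s=manip.sense(); todo(s,[.61,.305,.215],15,-45)
C=R.from_quat(s["tool_rot"]); print("lip",[(s["tcp_pos"]+C.apply([a,-.141,.042])).round(3) for a in(-.05,0,.05)])
a=manip.snapshot("scene")["image"][110:260,190:310,::-1];b=manip.snapshot("top")["image"][120:250,140:290,::-1]
Q=lambda x:cv2.resize(x,(400,500),interpolation=cv2.INTER_CUBIC)
cv2.imwrite("pics/g3.png",np.hstack([Q(a),Q(b)]))
E
```

```text
t 9.0 tcp [0.6266 0.3194 0.2169] turn [-2.1  1.6 -0.8] shift mm [ -9.6 -15.3 -12.6] q [ 0.35  0.54  1.79 -0.97  0.1   1.04] gap 0.198 gf 59.5 F [-0.1 -0.5 -2. ]
lip [array([0.566, 0.252, 0.091]), array([0.554, 0.301, 0.09 ]), array([0.543, 0.35 , 0.09 ])]
```

View pics/g3.png

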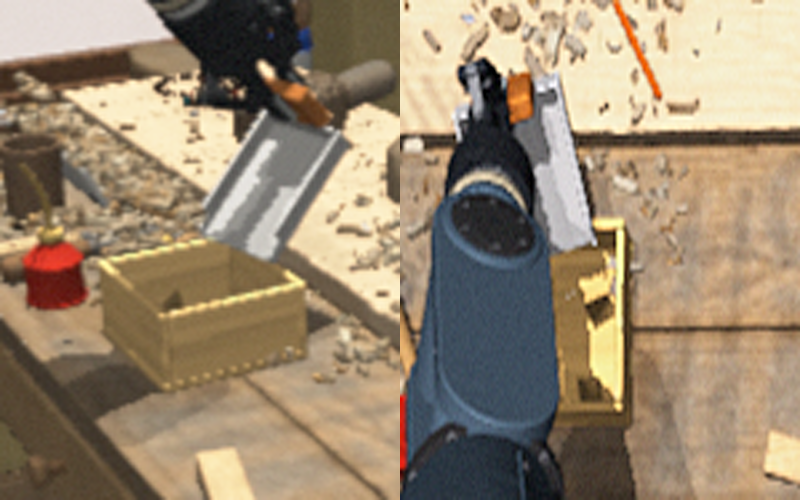

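The tray is empty (left panel, clean floor at about (265,195)) and offcuts lie in the box. I'll tip back to level and retreat.

>>> drive_tool(plan=[[0,0,0,3,0,0,-1],[0,0,0,3,0,0,-1],[0,0,0,4,0,0,-1],[0,0,0,5,0,0,-1],[0,0,0,5,0,0,-1],[0,0,0,6,0,0,-1],[0,0,0,6,0,0,-1],[0,0,0,6,0,0,-1],[0,0,0,5,0,0,-1],[0,0,0,0,0,0,-1]])

```text
t: 10.1
tcp_pos: [0.6311, 0.316, 0.2175]
tool_rot: [0.624, 0.781, 0.015, 0.025]
force: [0.3, 0.6, -2.7]
finger_gap: 0.204
gripper_force: 59.6
```

```bash
python3 - <<'E'
from h import *
from station import manip
s=manip.sense(); todo(s,[.548,.11,.25],15,0)
E
```

```text
t 10.1 tcp [0.6311 0.316  0.2175] turn [ 3.1  1.2 -2.2] shift mm [-177.5 -133.6  -32.5] q [ 0.32  0.65  1.28 -0.03  1.16  0.1 ] gap 0.204 gf 59.6 F [ 0.3  0.6 -2.7]
```

>>> drive_tool(plan=[[-0.01,-0.008,-0.01,1.5,0.6,-1.1,-1],[-0.02,-0.015,-0.01,1.6,0.6,-1.1,-1],[-0.03,-0.022,-0.01,0,0,0,-1],[-0.03,-0.022,0,0,0,0,-1],[-0.03,-0.022,0,0,0,0,-1],[-0.03,-0.022,0,0,0,0,-1],[-0.02,-0.015,0,0,0,0,-1],[-0.008,-0.008,0,0,0,-3,-1],[0,0,0,0,0,-6,-1],[0,0,0,0,0,-8,-1]])

```text
t: 11.1
tcp_pos: [0.5424, 0.1092, 0.2475]
tool_rot: [0.483, 0.876, -0.001, -0.0]
force: [0.5, 1.0, -1.9]
finger_gap: 0.202
gripper_force: 59.5
```

>>> drive_tool(plan=[[0,0,0,0,0,-8,-1],[0,0,0,0,0,-8,-1],[0,0,0,0,0,-8,-1],[0,0,0,0,0,-8,-1],[0,0,0,0,0,-8,-1],[0,0,0,0,0,-8,-1],[0,0,0,0,0,-8,-1],[0,0,0,0,0,-8,-1],[0,0,0,0,0,-6,-1],[0,0,0,0,0,-3,-1]])

```text
t: 12.1
tcp_pos: [0.5424, 0.1099, 0.2473]
tool_rot: [-0.133, 0.991, -0.001, -0.001]
force: [0.3, -0.2, -3.0]
finger_gap: 0.201
gripper_force: 59.5
```

```bash
python3 - <<'E'
from h import *; import cv2
from station import manip
s=manip.sense(); todo(s,[.548,.1075,.046],105,0)
a=manip.snapshot("top"); i=a["image"]; np.savez("pics/t4.npz",**a)
cv2.imwrite("pics/g4.png",cv2.resize(i[140:260,130:330,::-1],(800,480),interpolation=cv2.INTER_CUBIC))
E
```

```text
t 12.1 tcp [0.5424 0.1099 0.2473] turn [-0.1 -0.1  0.2] shift mm [ -4.7  -3.7 201.3] q [-0.    0.43  1.61 -0.    1.1  -1.84] gap 0.201 gf 59.5 F [ 0.3 -0.2 -3. ]
```

View pics/g4.png

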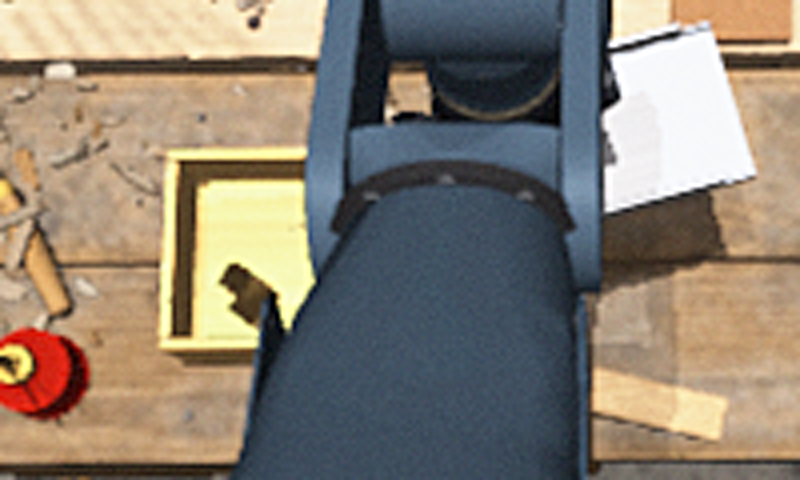

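Only one or two offcuts show in the box around (245,290) because the arm hides the rest. The tray at (680,115) is bare, so I'll lower it.

>>> drive_tool(plan=[[-0.002,-0.002,0.01,0,0,0,-1],[-0.003,-0.002,0.025,0,0,0,-1],[0,0,0.035,0,0,0,-1],[0,0,0.04,0,0,0,-1],[0,0,0.04,0,0,0,-1],[0,0,0.025,0,0,0,-1],[0,0,0.01,0,0,0,-1],[0,0,0.006,0,0,0,-1],[0,0,0.004,0,0,0,-1],[0,0,0,0,0,0,-1]])

```text
t: 13.15
tcp_pos: [0.5493, 0.1068, 0.053]
tool_rot: [-0.131, 0.991, -0.001, -0.001]
force: [-1.2, 0.9, -2.0]
finger_gap: 0.202
gripper_force: 59.5
```

```bash
python3 - <<'E'
from h import *
from station import manip
s=manip.sense(); todo(s,[.548,.1075,.046],105,0)
E
```

```text
t 13.15 tcp [0.5493 0.1068 0.053 ] turn [-0.1 -0.1  0. ] shift mm [1.1 1.1 7. ] q [-0.01  0.73  1.73 -0.    0.68 -1.84] gap 0.202 gf 59.5 F [-1.2  0.9 -2. ]
```

>>> drive_tool(plan=[[0,0,0.003,0,0,0,-1],[0,0,0.002,0,0,0,-1],[0,0,0.001,0,0,0,-1],[0,0,0.001,0,0,0,-1],[0,0,0,0,0,0,-1]])

```text
t: 13.65
tcp_pos: [0.5487, 0.1068, 0.0461]
tool_rot: [-0.131, 0.991, -0.001, -0.001]
force: [-2.0, 0.1, 2.4]
finger_gap: 0.206
gripper_force: 60.3
```

>>> drive_tool(plan=[[0,0,0,0,0,0,1],[0,0,0,0,0,0,1],[0,0,0,0,0,0,1],[0,0,0,0,0,0,1],[0,0,0,0,0,0,1],[0,0,0,0,0,0,1],[0,0,0,0,0,0,1],[0,0,-0.02,0,0,0,1],[0,0,-0.03,0,0,0,1],[0,0,-0.04,0,0,0,1]])

```text
t: 14.65
tcp_pos: [0.5475, 0.1068, 0.1348]
tool_rot: [-0.131, 0.991, -0.0, -0.004]
force: [1.5, -0.7, 0.1]
finger_gap: 1.001
gripper_force: 0.0
```

```bash
python3 - <<'E'
from h import *
from station import manip
s=manip.sense(); todo(s,[.539,-.3517,.18],72.3,0)
E
```

```text
t 14.65 tcp [0.5475 0.1068 0.1348] turn [-0.1 -0.5 32.7] shift mm [-131.3 -439.4  -45.2] q [-0.01  0.59  1.7  -0.    0.86 -1.84] gap 1.001 gf 0.0 F [ 1.5 -0.7  0.1]
```

>>> drive_tool(plan=[[0,0,-0.03,0,0,8,1],[0,0,-0.015,0,0,8,1],[0,0,0,0,0,8,1],[0,0,0,0,0,8.5,1],[-0.006,-0.02,0,0,0,0,1],[-0.012,-0.04,0,0,0,0,1],[-0.012,-0.04,0,0,0,0,1],[-0.012,-0.04,0,0,0,0,1],[-0.012,-0.04,0,0,0,0,1],[-0.012,-0.04,0,0,0,0,1]])

```text
t: 15.65
tcp_pos: [0.5456, -0.1243, 0.1808]
tool_rot: [0.152, 0.988, -0.001, -0.002]
force: [-0.1, -0.7, -0.4]
finger_gap: 1.001
gripper_force: 0.0
```

>>> drive_tool(plan=[[-0.012,-0.04,0,0,0,0,1],[-0.012,-0.04,0,0,0,0,1],[-0.012,-0.04,0,0,0,0,1],[-0.012,-0.04,0,0,0,0,1],[-0.012,-0.04,0,0,0,0,1],[-0.006,-0.02,0,0,0,0,1],[0,0,0,0,0,0,1]])

```text
t: 16.35
tcp_pos: [0.5426, -0.3554, 0.1809]
tool_rot: [0.154, 0.988, -0.002, -0.001]
force: [0.2, 0.5, 0.0]
finger_gap: 1.0
gripper_force: 0.0
```

```bash
python3 - <<'E'
from h import *; import cv2
from station import manip
s=manip.sense(); todo(s,[.539,-.3517,.086],72.3,0)
a=manip.snapshot("top"); b=manip.snapshot("scene"); np.savez("pics/t5.npz",**a)
Q=lambda x:cv2.resize(x[...,::-1],(400,500),interpolation=cv2.INTER_CUBIC)
cv2.imwrite("pics/g5.png",np.hstack([Q(a["image"][160:250,130:330]),Q(b["image"][170:360,190:450])]))
E
```

```text
t 16.35 tcp [ 0.5426 -0.3554  0.1809] turn [-0.2 -0.1  0. ] shift mm [ 4.6  2.5 94.9] q [-0.75  0.63  1.43 -0.    1.08 -2.01] gap 1.0 gf 0.0 F [0.2 0.5 0. ]
```

View pics/g5.png

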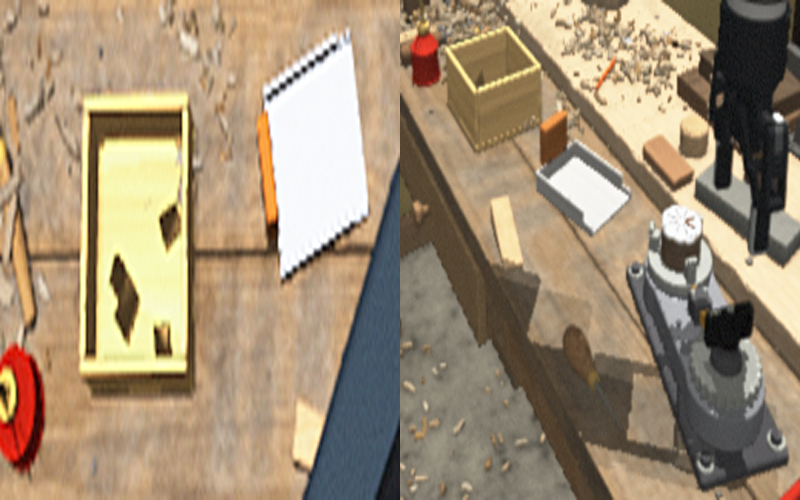

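All four offcuts are in the box (left panel, at (118,280), (130,310), (170,225) and (163,335)), and the empty tray lies flat where it started. Next is the knob.

>>> drive_tool(plan=[[0.003,0.001,0.01,0,0,0,1],[0.002,0.001,0.02,0,0,0,1],[0,0,0.025,0,0,0,1],[0,0,0.02,0,0,0,1],[0,0,0.012,0,0,0,1],[0,0,0.008,0,0,0,1],[0,0,0,0,0,0,1]])

```text
t: 17.15
tcp_pos: [0.5381, -0.3478, 0.0851]
tool_rot: [0.151, 0.988, -0.0, -0.002]
force: [0.8, 0.4, -0.0]
finger_gap: 1.004
gripper_force: 0.0
```

```bash
python3 - <<'E'
from h import *
from station import manip
s=manip.sense(); todo(s,[.539,-.3517,.086],72.3,0)
E
```

```text
t 17.15 tcp [ 0.5381 -0.3478  0.0851] turn [-0.1 -0.3  0.3] shift mm [-2.1 -3.4 -0.9] q [-0.75  0.75  1.51 -0.    0.89 -2.01] gap 1.004 gf 0.0 F [ 0.8  0.4 -0. ]
```

>>> drive_tool(plan=[[-0.002,-0.003,-0.001,0,0,0,1],[0,0,0,0,0,0,1],[0,0,0,0,0,0,1]])

```text
t: 17.45
tcp_pos: [0.54, -0.3533, 0.0882]
tool_rot: [0.152, 0.988, -0.002, -0.001]
force: [0.8, -0.1, 0.0]
finger_gap: 0.999
gripper_force: 0.0
```

```bash
python3 - <<'E'
from h import *
from station import manip
s=manip.sense(); todo(s,[.539,-.3517,.086],72.3,0)
E
```

```text
t 17.45 tcp [ 0.54   -0.3533  0.0882] turn [-0.2 -0.   0.2] shift mm [1.4 1.2 2.2] q [-0.75  0.75  1.49 -0.    0.9  -2.01] gap 0.999 gf 0.0 F [ 0.8 -0.1  0. ]
```

>>> drive_tool(plan=[[0.001,0.001,0.001,0,0,0,-1],[0,0,0,0,0,0,-1],[0,0,0,0,0,0,-1],[0,0,0,0,0,0,-1],[0,0,0,0,0,0,-1],[0,0,0,0,0,0,-1],[0,0,0,0,0,0,-1],[0,0,0,0,0,0,-1],[0,0,0,0,0,0,-1]], newtons=90)

```text
t: 18.35
tcp_pos: [0.5387, -0.3514, 0.0867]
tool_rot: [0.152, 0.988, -0.001, -0.001]
force: [-0.9, 0.9, 4.3]
finger_gap: 0.307
gripper_force: 88.4
```

```bash
python3 - <<'E'
from h import *
from station import manip
for i in range(1):
    s=manip.sense(); todo(s,[.539,-.3517,.086],72.3,0); print(s["ft_torque"])
E
```

```text
t 18.35 tcp [ 0.5387 -0.3514  0.0867] turn [-0.2 -0.1  0.2] shift mm [-0.4 -0.2  0.7] q [-0.75  0.75  1.5  -0.    0.89 -2.01] gap 0.307 gf 88.4 F [-0.9  0.9  4.3]
[ 0.08837059  0.33473614 -0.01320553]
```

The gap is 26 mm, not the wing's 14 mm, so the tips are probably on the hub. I'll open, raise 6 mm and grip again.

>>> drive_tool(plan=[[0,0,0,0,0,0,1],[0,0,0,0,0,0,1],[0,0,0,0,0,0,1],[0,0,0,0,0,0,1],[0,0,-0.006,0,0,0,1],[0,0,0,0,0,0,1]])

```text
t: 18.95
tcp_pos: [0.5393, -0.3518, 0.093]
tool_rot: [0.152, 0.988, -0.002, -0.001]
force: [0.0, -0.5, 0.5]
finger_gap: 1.0
gripper_force: 0.0
```

>>> drive_tool(plan=[[0,0,0,0,0,0,-1],[0,0,0,0,0,0,-1],[0,0,0,0,0,0,-1],[0,0,0,0,0,0,-1],[0,0,0,0,0,0,-1],[0,0,0,0,0,0,-1],[0,0,0,0,0,0,-1],[0,0,0,0,0,0,-1],[0,0,0,0,0,0,-1]])

```text
t: 19.85
tcp_pos: [0.5387, -0.3514, 0.0927]
tool_rot: [0.152, 0.988, -0.001, -0.002]
force: [-1.1, 1.1, 4.8]
finger_gap: 0.295
gripper_force: 88.4
```

```bash
python3 - <<'E'
from h import *; import cv2
from station import manip
s=manip.sense(); todo(s,[.539,-.3517,.092],72.3,0); print(s["ft_torque"])
b=manip.snapshot("scene"); np.savez("pics/s6.npz",**b)
cv2.imwrite("pics/g6.png",cv2.resize(b["image"][220:360,320:480,::-1],(686,600),interpolation=cv2.INTER_CUBIC))
E
```

```text
t 19.85 tcp [ 0.5387 -0.3514  0.0927] turn [-0.2 -0.2  0.2] shift mm [-0.4 -0.2  0.7] q [-0.75  0.74  1.5  -0.    0.9  -2.01] gap 0.295 gf 88.4 F [-1.1  1.1  4.8]
[0.06265764 0.30078877 0.05864496]
```

View pics/g6.png

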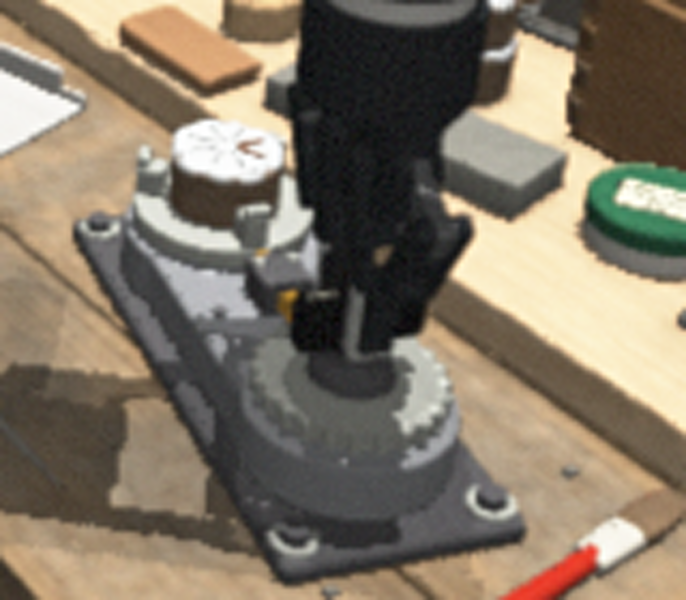

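The fingers hold the wing at about (350,320) and the plate hasn't visibly turned. The 25 mm gap is still suspicious, so I'll check the knob's cross-section from the first clouds.

```bash
python3 - <<'E'
from h import *
a=np.radians(162.3); L=np.array([np.cos(a),np.sin(a)]); S=np.array([-L[1],L[0]])
for n in("top0","scene0","t5"):
    c=cloud(dict(np.load(f"pics/{n}.npz"))); p=c[(abs(c[...,0]-.539)<.06)&(abs(c[...,1]+.3517)<.06)]
    l=(p[:,:2]-[.539,-.3517])@L; w=(p[:,:2]-[.539,-.3517])@S
    for z0,z1 in((.06,.07),(.07,.075),(.075,.08),(.08,.085),(.085,.09),(.09,.095),(.095,.1),(.1,.107),(.107,.12)):
        m=(p[:,2]>z0)&(p[:,2]<z1)&(abs(l)<.04)&(abs(w)<.035)
        if m.sum(): print(n,z0,m.sum(),"L",(1e3*l[m]).min().round(),(1e3*l[m]).max().round(),"W",(1e3*w[m]).min().round(),(1e3*w[m]).max().round(), "mid W",(1e3*w[m&(abs(l)<.012)]).round().tolist()[:12])
E
```

```text
top0 0.06 64 L -32.0 36.0 W -34.0 32.0 mid W [-17.0, -13.0, -12.0, -23.0, -15.0, -13.0, -18.0, -13.0, -19.0, -17.0, -14.0, -19.0]
top0 0.075 6 L 2.0 30.0 W -15.0 1.0 mid W [-15.0, -14.0, -10.0]
top0 0.08 18 L -23.0 31.0 W -14.0 13.0 mid W [-13.0, -8.0, -12.0, -14.0, 13.0, -13.0, -7.0, 11.0, -12.0, -9.0, -9.0]
top0 0.085 25 L -9.0 32.0 W -16.0 14.0 mid W [-11.0, -10.0, -11.0, -6.0, -16.0, -11.0, -8.0, -12.0, -10.0, -7.0, -12.0, -10.0]
top0 0.09 12 L -30.0 28.0 W -9.0 -7.0 mid W [-7.0, -7.0, -8.0, -7.0]
top0 0.095 22 L -26.0 32.0 W -8.0 7.0 mid W [1.0, -5.0, -7.0, -7.0, -0.0]
top0 0.1 101 L -30.0 33.0 W -9.0 7.0 mid W [-9.0, -7.0, -8.0, -6.0, -3.0, 2.0, -7.0, -5.0, -2.0, 2.0, 5.0, -7.0]
top0 0.107 4 L -9.0 15.0 W -5.0 -0.0 mid W [-2.0, -0.0]
scene0 0.06 149 L -37.0 27.0 W -31.0 21.0 mid W [-8.0, -4.0, -1.0, -4.0, 0.0, 1.0, 3.0, 1.0, 2.0, 3.0, 5.0, 9.0]
scene0 0.07 17 L -9.0 10.0 W 1.0 12.0 mid W [1.0, 2.0, 4.0, 5.0, 10.0, 10.0, 9.0, 11.0, 9.0, 7.0, 8.0, 10.0]
scene0 0.075 28 L -32.0 28.0 W -1.0 15.0 mid W [11.0, 6.0, 9.0, 9.0, 13.0, 10.0, 6.0, 9.0, 12.0, 12.0, 14.0, 14.0]
scene0 0.08 65 L -31.0 30.0 W -0.0 15.0 mid W [8.0, 5.0, 10.0, 11.0, 13.0, 11.0, 6.0, 8.0, 10.0, 12.0, 13.0, 12.0]
scene0 0.085 88 L -34.0 30.0 W -1.0 16.0 mid W [5.0, 6.0, 6.0, 5.0, 8.0, 6.0, 7.0, 7.0, 8.0, 5.0, 7.0, 6.0]
scene0 0.09 75 L -32.0 31.0 W -3.0 10.0 mid W [6.0, 7.0, 4.0, 7.0, 8.0, 6.0, 5.0, 7.0, 8.0, 8.0, 9.0, 6.0]
scene0 0.095 59 L -34.0 30.0 W -3.0 9.0 mid W [5.0, 5.0, 6.0, 6.0, 7.0, 8.0, 7.0, 7.0, 7.0, 7.0, 6.0, 8.0]
scene0 0.1 170 L -31.0 31.0 W -7.0 9.0 mid W [-4.0, -5.0, -3.0, -2.0, -3.0, -2.0, 0.0, -2.0, -0.0, -2.0, -3.0, -0.0]
scene0 0.107 3 L -2.0 1.0 W 1.0 4.0 mid W [1.0, 2.0, 4.0]
```

The clouds show the hub bulge (±12 to 14 mm) reaching about z = 0.087. I'll regrip higher, on the wing's flat faces.

>>> drive_tool(plan=[[0,0,0,0,0,0,1],[0,0,0,0,0,0,1],[0,0,0,0,0,0,1],[0,0,-0.008,0,0,0,1],[0,0,0,0,0,0,1]])

```text
t: 20.4
tcp_pos: [0.5395, -0.3519, 0.1013]
tool_rot: [0.152, 0.988, -0.002, -0.001]
force: [0.4, -1.0, 2.3]
finger_gap: 1.001
gripper_force: 0.0
```

>>> drive_tool(plan=[[0,0,0,0,0,0,-1],[0,0,0,0,0,0,-1],[0,0,0,0,0,0,-1],[0,0,0,0,0,0,-1],[0,0,0,0,0,0,-1],[0,0,0,0,0,0,-1],[0,0,0,0,0,0,-1],[0,0,0,0,0,0,-1],[0,0,0,0,0,0,-1]])

```text
t: 21.3
tcp_pos: [0.5387, -0.3514, 0.1003]
tool_rot: [0.152, 0.988, -0.001, -0.002]
force: [-1.3, -1.2, 2.7]
finger_gap: 0.136
gripper_force: 89.0
```

The gap is now 11.6 mm, so the pads are on the wing itself. Turn clockwise (+z of the tool).

>>> drive_tool(plan=[[0,0,0,0,0,2,-1],[0,0,0,0,0,3,-1],[0,0,0,0,0,3,-1],[0,0,0,0,0,3,-1],[0,0,0,0,0,3,-1],[0,0,0,0,0,3,-1],[0,0,0,0,0,3,-1],[0,0,0,0,0,3,-1],[0,0,0,0,0,3,-1],[0,0,0,0,0,3,-1]], newtons=110)

```text
t: 22.3
tcp_pos: [0.5395, -0.3502, 0.1004]
tool_rot: [0.396, 0.918, -0.0, -0.001]
force: [1.5, 2.9, 2.9]
finger_gap: 0.13
gripper_force: 110.2
```

```bash
python3 - <<'E'
from h import *
from station import manip
s=manip.sense(); todo(s,[.5387,-.3514,.1],27.4,0); print(s["ft_torque"])
E
```

```text
t 22.3 tcp [ 0.5395 -0.3502  0.1004] turn [-0.1 -0.1 15.9] shift mm [-0.7 -1.2  0.4] q [-0.75  0.73  1.49 -0.    0.92 -1.5 ] gap 0.13 gf 110.2 F [1.5 2.9 2.9]
[ 0.53687021 -0.11784844 -0.05481368]
```

>>> drive_tool(plan=[[0,0,0,0,0,3,-1],[0,0,0,0,0,3,-1],[0,0,0,0,0,3,-1],[0,0,0,0,0,3,-1],[0,0,0,0,0,3,-1],[0,0,0,0,0,1,-1],[0,0,0,0,0,0,-1],[0,0,0,0,0,0,-1]])

```text
t: 23.1
tcp_pos: [0.54, -0.3498, 0.1004]
tool_rot: [0.518, 0.855, -0.0, -0.001]
force: [3.1, 5.6, 3.4]
finger_gap: 0.129
gripper_force: 110.2
```

```bash
python3 - <<'E'
from h import *; import cv2
from station import manip
s=manip.sense(); todo(s,[.5387,-.3514,.1],27.4,0); print(s["ft_torque"])
b=manip.snapshot("scene"); t=manip.snapshot("top")
c=cloud(b); p=c[(abs(c[...,0]-.539)<.06)&(abs(c[...,1]+.3517)<.06)]
for z0,z1 in((.078,.1),): 
    m=(p[:,2]>z0)&(p[:,2]<z1); print(cv2.minAreaRect(p[m][:,:2].astype(np.float32)))
o=dict(np.load("pics/scene0.npz"))["image"]
Q=lambda x:cv2.resize(x[...,::-1],(400,300),interpolation=cv2.INTER_CUBIC)
i,T=b["image"],t["image"]; T0=dict(np.load("pics/top0.npz"))["image"]
cv2.imwrite("pics/g7.png",np.vstack([np.hstack([Q(o[240:350,330:450]),Q(i[240:350,330:450])]),np.hstack([Q(T0[155:230,340:450]),Q(T[155:230,340:450])])]))
E
```

```text
t 23.1 tcp [ 0.54   -0.3498  0.1004] turn [-0.  -0.1  0.1] shift mm [-0.8 -1.9  0.4] q [-0.75  0.73  1.49 -0.    0.92 -1.23] gap 0.129 gf 110.2 F [3.1 5.6 3.4]
[ 0.84617793 -0.50084105  0.16178992]
((0.5326480865478516, -0.357138454914093), (0.020818855613470078, 0.06397324055433273), 30.963966369628906)
```

View pics/g7.png

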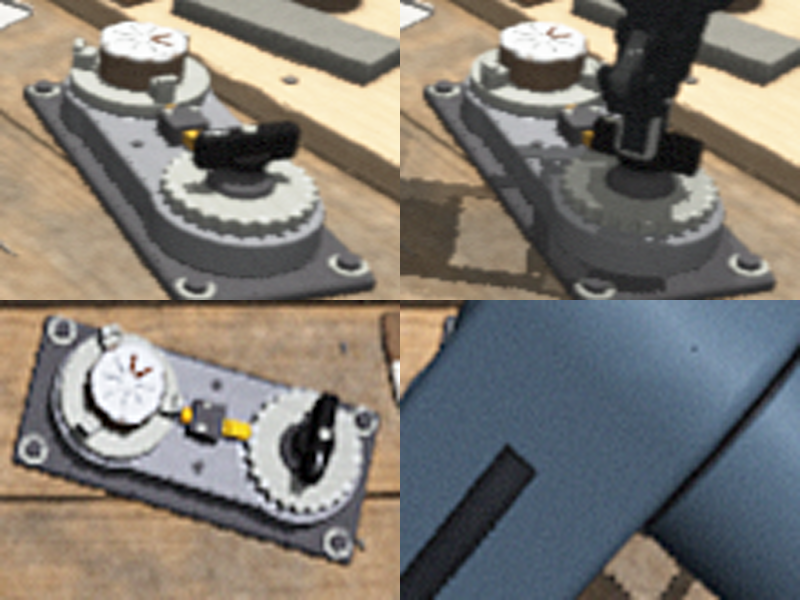

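Panels right vs left: the wing has clearly turned clockwise, and the blank's red V has moved from (160,42) to about (560,32). I'll measure the angle exactly from the blank's top, which is geared 1:1, by rectifying it and correlating in polar form.

```bash
cat > ang.py <<'E'
from h import *; import cv2
from station import manip
def polar(s,ctr):
    r=np.linspace(.006,.027,40); a=np.radians(np.arange(0,360,.5)); A,RR=np.meshgrid(a,r,indexing="ij")
    P=np.stack([ctr[0]+RR*np.cos(A),ctr[1]+RR*np.sin(A),np.full_like(A,.0905)],-1)
    E=s["extrinsics"]; c=(P-E[:3,3])@E[:3,:3]; f=210/np.tan(np.radians(float(s["fov_y"]))/2)
    u=s["cx"]+f*c[...,0]/-c[...,2]; v=s["cy"]-f*c[...,1]/-c[...,2]
    im=cv2.remap(s["image"],u.astype(np.float32),v.astype(np.float32),cv2.INTER_CUBIC).astype(float)
    im=im[...,0]-im[...,1]  # redness
    return im
s0=dict(np.load("pics/scene0.npz")); b=manip.snapshot("scene")
for dx,dy in((0,0),(.001,0),(-.001,0),(0,.001),(0,-.001)):
    ctr=np.array([.582,-.2095])+[dx,dy]
    p,q=polar(s0,ctr),polar(b,ctr); sh=[(p-p.mean()).ravel()@(np.roll(q,-k,0)-q.mean()).ravel() for k in range(720)]
    print("blank ccw deg",np.argmax(sh)/2,[round(x) for x in np.sort(sh)[-3:]])
s=manip.sense(); print("Tz",s["ft_torque"][2],"F",s["force"].round(1)); todo(s,[.539,-.351,.1],27.4)
for S in(s0,b):
    c=cloud(S); p=c[(np.hypot(c[...,0]-.539,c[...,1]+.3515)<.036)&(c[...,2]>.078)&(c[...,2]<.1)]
    d=np.hypot(p[:,0]-.539,p[:,1]+.3515); p=p[d>.016]; dark=p[:,:2]
    l=cv2.fitLine(dark.astype(np.float32),cv2.DIST_HUBER,0,.001,.001).ravel(); print("wing",len(dark),np.degrees(np.arctan2(l[1],l[0])))
E
python3 ang.py
```

```text
blank ccw deg 36.5 [963173, 964077, 964235]
blank ccw deg 38.5 [1042608, 1042776, 1043242]
blank ccw deg 34.5 [892433, 893123, 893390]
blank ccw deg 37.0 [1024415, 1025276, 1025476]
blank ccw deg 35.5 [880820, 881521, 881714]
Tz 0.1541475777247491 F [3.3 4.8 3.5]
t 23.25 tcp [ 0.54   -0.3498  0.1004] turn [-0.  -0.1  0.1] shift mm [-0.6 -1.5  0.4] q [-0.75  0.73  1.49 -0.    0.92 -1.23] gap 0.132 gf 110.2 F [3.3 4.8 3.5]
wing 159 -17.272867
wing 175 -62.391487
```

```bash
cat > ang2.py <<'E'
from h import *; import cv2
from station import manip
def ortho(s):
    g=np.linspace(-.032,.032,161); Y,X=np.meshgrid(g,g,indexing="ij")
    P=np.stack([.582+X,-.2095+Y,np.full_like(X,.0905)],-1); E=s["extrinsics"]; c=(P-E[:3,3])@E[:3,:3]; f=210/np.tan(np.radians(float(s["fov_y"]))/2)
    u=s["cx"]+f*c[...,0]/-c[...,2]; v=s["cy"]-f*c[...,1]/-c[...,2]
    return cv2.remap(s["image"],u.astype(np.float32),v.astype(np.float32),cv2.INTER_CUBIC)
a=ortho(dict(np.load("pics/scene0.npz"))); b=ortho(manip.snapshot("scene")); np.savez("pics/ab.npz",a=a,b=b)
m=np.zeros((161,161),np.uint8); cv2.circle(m,(80,80),62,255,-1)
def red(i): return cv2.GaussianBlur(np.clip(i[...,0].astype(np.float32)-i[...,1],0,255),(0,0),2)*(m>0)
A,B=red(a),red(b)
for name,I in(("A",A),("B",B)):
    M=cv2.moments((I*(I>25)).astype(np.float32)); x,y=M["m10"]/M["m00"]-80,M["m01"]/M["m00"]-80
    pca=.5*np.degrees(np.arctan2(2*M["mu11"],M["mu20"]-M["mu02"])); print(name,"red centroid mm",x*.4,y*.4,"ang",np.degrees(np.arctan2(y,x)),"pca",pca)
for th in(30,37,45,53):
    t=np.radians(th); c,s=np.cos(t),np.sin(t); W=np.array([[c,-s,80-80*c+80*s],[s,c,80-80*s-80*c]],np.float32)
    for nm,(p,q) in(("red",(A,B)),("gray",(a.mean(2).astype(np.float32),b.mean(2).astype(np.float32)))):
        try:
            r,w=cv2.findTransformECC(p,q,W.copy(),cv2.MOTION_EUCLIDEAN,(3,300,1e-7),m,5); print(nm,th,"->",round(float(np.degrees(np.arctan2(w[1,0],w[0,0]))),2),"cc",round(r,3),"centre shift mm",((w@[80,80,1]-80)*.4).round(2))
        except cv2.error as e: print(nm,th,"fail")
E
python3 ang2.py
```

```text
A red centroid mm 9.896858226344655 -2.3899019221275526 ang -13.575932759672394 pca 39.3529994570366
B red centroid mm 13.92776758425954 7.931729016629248 ang 29.66109466579557 pca 57.32836054443407
red 30 -> 46.5 cc 0.94 centre shift mm [ 2.96 -1.79]
gray 30 -> 45.54 cc 0.9 centre shift mm [ 2.32 -1.35]
red 37 -> 46.5 cc 0.94 centre shift mm [ 2.96 -1.79]
gray 37 -> 45.53 cc 0.9 centre shift mm [ 2.32 -1.35]
red 45 -> 46.5 cc 0.94 centre shift mm [ 2.96 -1.79]
gray 45 -> 45.53 cc 0.9 centre shift mm [ 2.32 -1.35]
red 53 -> 46.5 cc 0.94 centre shift mm [ 2.96 -1.79]
gray 53 -> 45.53 cc 0.9 centre shift mm [ 2.32 -1.35]
```

Both checks agree: the wing turned 45.1° (line fit) and the blank 45.5° to 46.5° (ECC registration). The tool itself turned 44.9°. The knob is at the third stop and still gripped, so I'll hand in.

```bash
python3 -c "
from station import manip
print(manip.sign_off())"
```

```text
the job is handed in; nothing more can be done
None
```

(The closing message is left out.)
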